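Let down a wound ratchet clamp

ROBOT

A 6-joint arm with a two-finger parallel gripper is mounted at the origin on a cart in front of the work surface, level with it; the furniture and walls round the work are solid. World frame = base frame: x ahead of the robot, y to its left, z up, the work surface at z = 0. Lengths are in m, angles in rad, forces in N, time in s.
With the tool pointing down it reaches from about 0.375 to 0.9 m from the base axis. Payload 3.1 kg.
Tool frame: the origin (TCP) lies at the centre of the arm's flange, where the gripper is bolted on; the fingertips stand robot.tip_extent ahead of it and the grasp point (between the pads) lies 164 mm ahead of it (robot.tip_extent is the distance from the TCP to the fingertips, in m); z points along the fingers, y is the line along which they close (so a half turn about z gives the same grasp; the last joint's range is limited). The gripper opens to 87 mm and grips with 3 to 60 N. Pads are 19 mm wide; open, the fingers measure 117 mm over their backs; the gripper's body (75 mm by 190 mm) begins 51 mm behind the grasp point.
Start: joints at [1.127, 0.527, 1.433, -0, 1.181, -0.178], TCP at [0.164, 0.603, 0.405] pointing down, gripper open.
Joint ranges: [-3.08, 3.08], [-0.75, 2.2], [0.22, 2.44], [-1.43, 4.57], [0, 2.65], [-2.85, 2.85]. Speed limits (rad/s): [2.79, 2.79, 3.14, 3.14, 3.14, 3.14].

INTERFACE

Orientations are given as a unit quaternion [x, y, z, w].
In Python, from rig import get_obs, camera, hand_in, cut_out, robot gives the robot as it stands.
- The arm moves only by the tool step_arm, never from a script. Its argument "rows" is a list of rows, each a list of 6 numbers: the shift along the world's x, y, z in m, then the turn, a rotation vector about the world's x, y, z in degrees. A call has 1 to 12 rows; each row shifts and turns the commanded pose from where the row before left it; what a row does not reach is not made up. A row lasts 1/8 s, in which the tool goes at most 62.5 mm and 10.7 degrees, less where a joint would pass 70% of its speed; a pose out of reach is approached as far as the arm can. A call is refused whole if a number of a shift passes 0.0625 or a number of a turn 10.7, either way. A call with a gripper value outside its range is refused whole. "jaw" is the finger opening in m, from 0 to 0.087, set as the call begins (left out, the last holds). The fingers move at their own pace and stop on an object; "squeeze" is the grip in N (left out, the last holds). Time passes only in rows, so rows that do not move let the fingers close. It gives the time, the measured TCP pose, the force, the opening and the grip force at its end, in the units of the state.
- get_obs(): the state, without advancing time (a new reading comes with each control period).
- camera(name): name is "scene" or "top" or "wrist"; returns a dict with "pixels" (400x640x3 uint8, blue, green, red), "depth" (400x640 float32, m along the optical axis (not along the pixel's ray), 0 where there is no reading), "fov_y" (degrees; the focal length in pixels is half the picture's height over the tangent of half this angle, whatever the lens; pixels are square), "cx", "cy" (the principal point, pixels), "extrinsics" (4x4, takes a point from camera to world coordinates); the wrist camera has in their place "mount" (4x4, takes a point from camera to tool coordinates, whose origin is the TCP and whose axes are the flange's). Camera axes: x right, y up, looking along -z (the intrinsics and any distortion apply to the point x, -y, -z); pixel columns grow to the right and rows downward; lengths in m; the calibration is good to about 2 mm. A picture is of the moment at which its call begins: read the wrist's pose just before it.
- hand_in(): hands the job in; it is judged then, once.
Trained networks look in the newest picture that a camera, given by its name, has taken for a name from the list of things; names that differ only in an ending like _2 or _b are one class to them, and where a whole thing is asked for, a point or a joint stands for the part that bears it (a point fixed in the world has none). Each returns a list of dicts, best first, with "confidence" (0 to 1); they miss things now and then, are a little off and sometimes report something else, mostly with a low value. They report only what shows in the picture. A call takes as long as a camera call.
- cut_out(label, camera): "region" (400x640 bool, what is visible of it) and "extent" ([centre column, centre row, width, height] in pixels, round what is visible of it).
The state is a dict: "time": time; "q": joint angles; "joint_velocities": joint speeds; "joint_torque": joint torques, N m; "position": TCP position; "tool_rot": TCP orientation; "ft_force": force on the tool from outside, world axes, zero at the start; "moment": the same for the moment, N m; "grip_width": finger opening in m; "grip_force": force on a finger pad.
Only numpy, scipy, OpenCV 4.12 (cv2) and the standard library are available. Lean on these libraries where they do the work, as an engineer would, in place of code of your own. Each camera call takes 0.05 s, during which the arm holds its last target. There are 200 camera calls.

TASK

The bench clamp was left wound up against its return spring. Flick the release lever over so that the pawl is sprung outwards, take hold of the crank handle and wind it on just far enough for the pawl to jump clear of the ratchet wheel, then ease the crank back with the spring, never letting it run, and only let go once you feel the ram resting gently on its back stop. Do not press the ram hard against the anvil or the back stop, and do not disturb the beaker or the flask.

Things in the scene. Friction and masses are not known exactly. Their poses are not given: they have to be found in the camera images.
- clamp: grey base plate of the ratchet clamp, fixed to the bench, 150 x 295 x 12 mm; origin on its underside on the drum's axis, x across the plate, y along it towards the anvil (steel block at the +y end), z up. The crank and ratchet wheel turn about the vertical line through the origin
- drum (a joint): turn of the drum (crank, toothed wheel, pinion), rad; counterclockwise from above is positive and winds the ram to the anvil, 25 mm per rad. Starts at about 0, held by the pawl against a return spring that always pulls clockwise: 0.45 N m (7.5 N at the handle), 0.3 N m when let down. The back stop ends its travel between -0.8 and -1.6; past +0.3 the pad meets the anvil
- crank_handle (a point): middle of the upright black round crank handle, 18 mm thick, 38 mm tall, spinning freely on its pin, 60 mm from the drum's axis, this point 84 mm above the bench (top at 103 mm); the crank arm under it has its top at 63 mm
- crank_grip: the same black crank handle as a body; origin at the middle of its lower end, 65 mm above the bench; it spins freely about z
- drum_axis (a point): point on the drum's axis at the height of the crank handle's middle; the crank's hub there ends at 67 mm
- pawl_tip (a point): top of the pawl's tip, at 40 mm height: 41 mm from the drum's axis when in the ratchet wheel, clear of the teeth beyond 50 mm, about 58 mm when sprung out. The loaded tooth traps it: even with the lever over it stays in until the drum has been wound on by 0.03 to 0.07 rad; then its spring throws it out and it stays out
- release_lever (a joint): turn of the release lever, rad, from 0 (pawl sprung into the wheel) to 0.8 (end stop, pawl sprung out); clockwise from above is positive; stays where it is left; takes about 2 to 5 N at its pin. At or past 0.65 the pawl is well sprung out
- lever_pin (a point): middle height of the upright dark steel pin at the lever's free end, by which the lever is pushed sideways; 12 mm thick, standing from 48 to 82 mm above the bench, this point at 64 mm; 55 mm from the lever's pivot
- pawl_pivot (a point): point on the vertical axis on which both pawl and release lever turn, at 64 mm height; what stands there ends at 54 mm
- ram: steel rack bar with an aluminium pad, 170 mm long without the pad, sliding along the clamp's y; origin that of the clamp when the drum is at 0. Its tail end then lies at y = -85 mm in the clamp's frame
- back_stop: steel bracket near the clamp's -y end, 30 x 12 x 34 mm, origin under its middle, with a steel screw whose 15 mm rubber nose stops the ram's tail. The screw is set anew each time (ram travel 20 to 38 mm) and is not measured: feel it at the crank, where the spring's pull on the handle goes over to the stop within about 5 mm of handle travel
- beaker_150: small glass beaker, 67 x 61 x 80 mm, standing to the right of the clamp; origin under its middle
- flask: small conical glass flask, 64 mm wide, 108 mm tall, standing behind the clamp; origin under its middle

How it is judged:
By the outcome, as a careful person would: the job done as asked, in the order asked, and still so for the second after the job is handed in, with the robot touching nothing.
It also fails if it takes over 69 s, if anything falls off the work surface, if the arm or the gripper's body presses on something with over 40 N, if the wrist force passes 120 N, or if a joint passes its speed limit or range.

## Working session

There is one attempt and no reset: what is moved stays moved. The work goes in short steps, Python scripts to look and compute and a tool call to move; the robot and the scene stay as the last step left them, time stands still between calls to the robot, and variables do not carry over. Pictures are saved under pics/ and viewed, at most 10 in all, crops included, and the job is handed in when it is done.

Besides the shell and the picture viewer there is one more tool, called as name(argument=value, ...), one argument or row to a line, values as JSON. step_arm: Moves the arm, as the interface text tells. Its arguments: {"type":"object","properties":{"rows":{"type":"array"},"jaw":{"type":"number"},"squeeze":{"type":"number"}},"required":["rows"]}

```bash
ls; mkdir -p pics
cat > h.py <<'E'
import numpy as np, cv2
from rig import get_obs, camera, hand_in, cut_out, robot
from scipy.spatial.transform import Rotation as R
def ext(c,o=None):
    if 'extrinsics' in c: return np.array(c['extrinsics'])
    T=np.eye(4);T[:3,:3]=R.from_quat(o['tool_rot']).as_matrix();T[:3,3]=o['position'];return T@np.array(c['mount'])
def cloud(c,o=None):
    h,w=c['depth'].shape;f=h/2/np.tan(np.radians(c['fov_y'])/2)
    v,u=np.mgrid[:h,:w];d=c['depth']
    P=np.stack([(u-c['cx'])/f*d,-(v-c['cy'])/f*d,-d,np.ones_like(d)],-1)
    return (P@ext(c,o).T)[...,:3]
E
python3 - <<'E'
from h import *
print(robot, get_obs())
for n in("scene","top"):
    c=camera(n);print(n,{k:v for k,v in c.items() if k not in("pixels","depth")})
    cv2.imwrite(f"pics/{n}0.png",c["pixels"]);P=cloud(c)
    for l in("clamp","crank_handle","crank_grip","lever_pin","release_lever","pawl_tip","ram","back_stop","beaker_150","flask"):
        for r in cut_out(l,n)[:2]:
            m=r["region"]&(c["depth"]>0);Q=P[m]
            if len(Q): print(l,round(r["confidence"],2),np.round(r["extent"]),np.round(np.median(Q,0),3),"z98",np.percentile(Q[:,2],[2,98]).round(3),len(Q))
E
```

```text
pics
<Robot object at 0x7efcc075be00> {'time': 0.0, 'q': array([ 1.12652383e+00,  5.28480444e-01,  1.43387343e+00, -3.17348011e-05,
        1.18140331e+00, -1.78485165e-01]), 'joint_velocities': array([-1.83543258e-05,  3.23677252e-05,  2.55050538e-04, -2.48388175e-03,
        2.02272230e-03,  8.01274018e-04]), 'joint_torque': array([-3.19751489e-04, -4.40042675e+01, -1.76589632e+01,  6.32145884e-02,
        5.85199194e-02, -1.77932811e-04]), 'position': array([0.16398876, 0.60275717, 0.40377162]), 'tool_rot': array([ 1.32496781e-01,  9.91182845e-01, -1.03471592e-03, -3.17607482e-04]), 'ft_force': array([ 0.24822955, -0.3584195 ,  0.42141766]), 'moment': array([ 0.06464826, -0.01674276, -0.03363862]), 'grip_force': 0.0, 'grip_width': 0.08720070687254515}
scene {'fov_y': 42.62155887573016, 'cx': 318.3768865176441, 'cy': 190.51723742321613, 'extrinsics': array([[ 0.87871215,  0.31709199, -0.35681596,  0.09094869],
       [-0.47683705,  0.54836289, -0.68696766, -1.03862032],
       [-0.02216731,  0.7737899 ,  0.63305434,  0.96605471],
       [ 0.        ,  0.        ,  0.        , 
[... 1594 characters left out ...]
[287. 247. 135.  68.] [ 0.527 -0.001  0.013] z98 [0.009 0.065] 7334
lever_pin 0.76 [260. 266.  38.  37.] [0.472 0.068 0.048] z98 [0.036 0.083] 206
release_lever 0.27 [260. 266.  41.  35.] [0.467 0.072 0.048] z98 [0.003 0.083] 201
pawl_tip 0.5 [271. 255.  18.  12.] [0.501 0.025 0.04 ] z98 [0.012 0.043] 91
ram 0.57 [274. 222.  81.  19.] [0.58  0.085 0.031] z98 [0.013 0.046] 447
back_stop 0.67 [341. 217.  27.  15.] [ 0.578 -0.145  0.031] z98 [0.022 0.049] 158
beaker_150 0.72 [270. 133.  29.  38.] [0.795 0.022 0.04 ] z98 [-0.001  0.106] 606
beaker_150 0.58 [406. 266.  30.  28.] [ 0.451 -0.293  0.041] z98 [0.024 0.08 ] 652
flask 0.72 [269. 131.  27.  33.] [0.794 0.022 0.044] z98 [0.009 0.105] 529
```

Run:
```python
from h import *
a=cv2.imread("pics/top0.png")[190:310,200:400];b=cv2.imread("pics/scene0.png")[140:260,220:360]
a=cv2.resize(a,None,fx=4,fy=4,interpolation=3);cv2.imwrite("pics/topc.png",a)
cv2.imwrite("pics/scenec.png",cv2.resize(b,None,fx=4,fy=4,interpolation=3))
c=camera("top");P=cloud(c);
# base plate rect from depth
m=((P[...,2]>0.006)&(P[...,2]<0.018)&(c["depth"]>0)&(abs(P[...,0]-.53)<.15)&(abs(P[...,1])<.22))
Q=P[...,:2][m].astype(np.float32);k=cv2.minAreaRect((Q*1000));print("plate",k)
for n in("top","scene"):
  c=camera(n);P=cloud(c);v=c["depth"]>0
  for nm,z0,z1,cx,cy in(("handle",.07,.112,.56,.055),("pin",.056,.09,.47,.07),("arm",.057,.07,.54,.03)):
    m=v&(P[...,2]>z0)&(P[...,2]<z1)&(abs(P[...,0]-cx)<.05)&(abs(P[...,1]-cy)<.05)
    q=P[m]; 
    if len(q):print(n,nm,len(q),q.mean(0).round(4),q.min(0).round(4),q.max(0).round(4))
```

```text
plate ((530.0220336914062, -11.5947265625), (297.81365966796875, 417.4441223144531), 0.29762187600135803)
top handle 69 [0.561  0.0581 0.097 ] [0.5531 0.0056 0.0706] [0.5706 0.0683 0.106 ]
top pin 36 [0.4501 0.0807 0.0746] [0.4376 0.0539 0.0564] [0.494  0.0919 0.0853]
top arm 253 [0.5517 0.0182 0.063 ] [ 0.4917 -0.0122  0.057 ] [0.5668 0.066  0.0697]
scene handle 70 [0.563  0.0522 0.0887] [0.5549 0.0445 0.0716] [0.5724 0.0645 0.104 ]
scene pin 38 [0.4441 0.079  0.07  ] [0.4384 0.0459 0.0561] [0.4835 0.0873 0.0822]
scene arm 126 [0.555  0.0138 0.0614] [ 0.5365 -0.0199  0.0571] [0.5729 0.0599 0.0691]
```

View pics/topc.png

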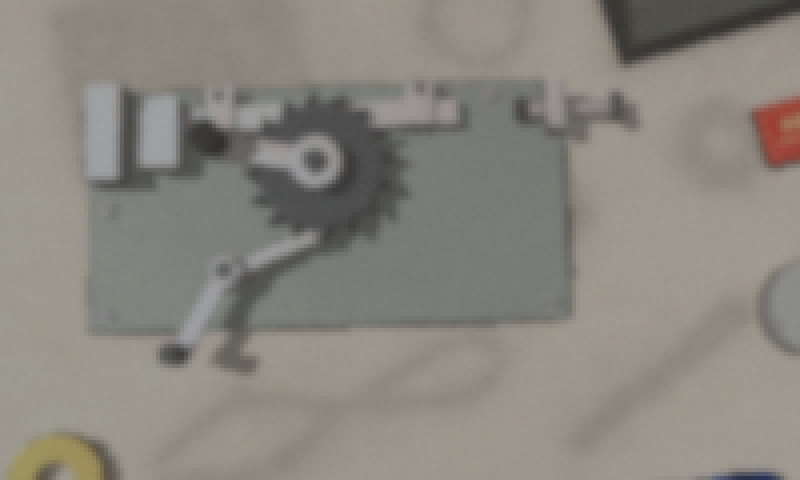

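View pics/scenec.png

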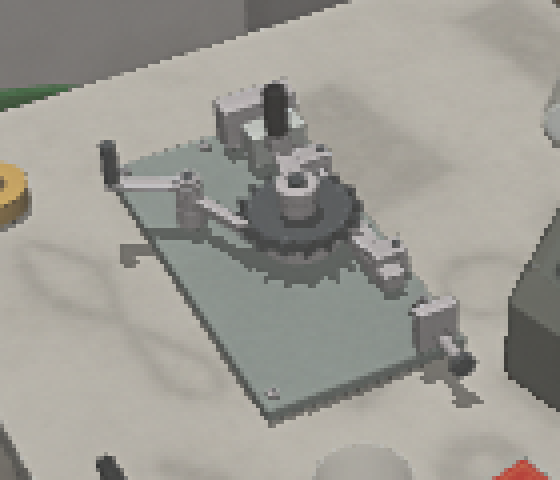

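```bash
cat >> h.py <<'E'
def proj(c,uv,z,o=None):
    "pixel -> world point at height z"
    f=200/np.tan(np.radians(c['fov_y'])/2);T=ext(c,o)
    d=T[:3,:3]@np.array([(uv[0]-c['cx'])/f,-(uv[1]-c['cy'])/f,-1]);return T[:3,3]+d*(z-T[2,3])/d[2]
def pix(c,p,o=None):
    f=200/np.tan(np.radians(c['fov_y'])/2);q=np.linalg.inv(ext(c,o))@np.append(p,1);return np.array([c['cx']-f*q[0]/q[2],c['cy']+f*q[1]/q[2]])
E
python3 - <<'E'
from h import *
print(robot.tip_extent); c=camera("wrist");print(c["mount"].round(3),c["fov_y"],c["cx"],c["cy"])
c=camera("top")
for n,x,y,z in(("handle",208,138,.1),("hub",315,160,.067),("pivot",225,268,.054),("pin",175,352,.08),("tip",315,238,.04),("c1",88,82,.012),("c2",90,332,.012),("c3",572,320,.012)):
    print(n,proj(c,(200+x/4-.4,190+y/4-.4),z).round(4))
c=camera("scene")
for n,x,y,z in(("handle",275,88,.103),("hub",297,181,.067),("pin",109,146,.082),("pivot",189,178,.054)):
    print(n,proj(c,(220+x/4-.4,140+y/4-.4),z).round(4))
E
```

```text
0.1822
[[-0.001  0.97   0.245  0.068]
 [ 1.     0.001 -0.001  0.001]
 [-0.002  0.245 -0.97   0.02 ]
 [ 0.     0.     0.     1.   ]] 61.49701784161601 319.644215808622 196.93069313189605
handle [0.5609 0.0578 0.1   ]
hub [0.5497 0.0007 0.067 ]
pivot [0.4906 0.0569 0.054 ]
pin [0.4429 0.0821 0.08  ]
tip [0.5066 0.0049 0.04  ]
c1 [0.6147 0.147  0.012 ]
c2 [0.4596 0.1463 0.012 ]
c3 [ 0.4509 -0.1471  0.012 ]
handle [0.5653 0.0559 0.103 ]
hub [ 0.5499 -0.0063  0.067 ]
pin [0.4444 0.079  0.082 ]
pivot [0.491  0.0505 0.054 ]
```

step_arm(
  rows=[
    [0.03, -0.05, 0, 0, 0, 0],
    [0.03, -0.05, 0, 0, 0, 0],
    [0.03, -0.05, 0, 0, 0, 0],
    [0.03, -0.05, 0, 0, 0, 0],
    [0.03, -0.05, 0, 0, 0, 0],
    [0.03, -0.05, 0, 0, 0, 0],
    [0.03, -0.05, 0, 0, 0, 0],
    [0.03, -0.05, 0, 0, 0, 0],
    [0.03, -0.05, 0, 0, 0, 0],
    [0.02, -0.05, 0, 0, 0, 0],
    [0, 0, 0, 0, 0, 0],
    [0, 0, 0, 0, 0, 0],
  ],
  jaw=0.0,
)

```text
time: 2.9
position: [0.4538, 0.103, 0.4047]
tool_rot: [0.133, 0.991, 0.0, -0.0]
ft_force: [0.1, -0.9, 0.6]
grip_width: 0.0005
grip_force: 0.0
```

```bash
cat > w.py <<'E'
import sys
from h import *
o=get_obs();c=camera("wrist");np.save(f"w{sys.argv[1]}.npy",dict(c=c,o=o),allow_pickle=True)
cv2.imwrite(f"pics/w{sys.argv[1]}.png",c["pixels"]);P=cloud(c,o)
for l in("crank_grip","lever_pin","pawl_tip","drum_axis","pawl_pivot"):
    for r in cut_out(l,"wrist")[:2]:
        m=r["region"]&(c["depth"]>0);Q=P[m]
        if len(Q):
            t=Q[Q[:,2]>np.percentile(Q[:,2],97)-.004]
            print(l,round(r["confidence"],2),np.round(r["extent"]),np.round(np.median(Q,0),3),"top",t.mean(0).round(4),t.min(0).round(4),t.max(0).round(4),len(t))
E
python3 w.py 1
```

```text
crank_grip 0.5 [294. 193.  25.  47.] [0.463 0.076 0.049] top [0.4436 0.0873 0.082 ] [0.4382 0.0818 0.0789] [0.4494 0.0928 0.0836] 122
lever_pin 0.72 [294. 196.  29.  50.] [0.463 0.076 0.049] top [0.4437 0.0875 0.0819] [0.4382 0.0818 0.0789] [0.4494 0.093  0.0836] 128
drum_axis 0.95 [241. 242. 255. 143.] [0.475 0.038 0.012] top [0.4305 0.0912 0.191 ] [0.4077 0.0702 0.075 ] [0.4494 0.1271 0.3192] 294
pawl_pivot 0.76 [242. 238. 254. 137.] [0.475 0.035 0.012] top [0.4608 0.0769 0.059 ] [0.4151 0.0522 0.0466] [0.4878 0.1195 0.2981] 625
```

View pics/w1.png

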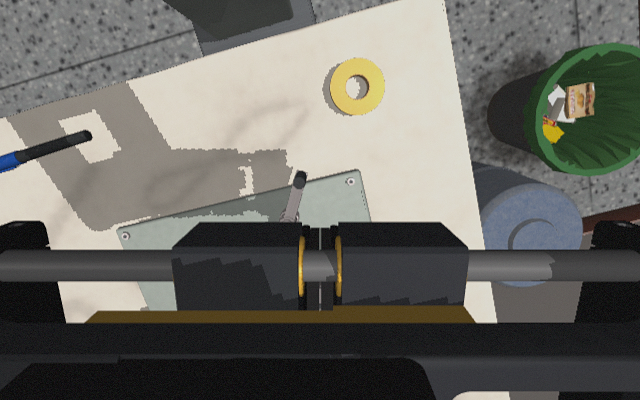

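step_arm(
  rows=[
    [0.055, -0.02, 0, 0, 0, 0],
    [0.055, -0.02, 0, 0, 0, 0],
    [0.05, -0.02, 0, 0, 0, 0],
    [0, 0, 0, 0, 0, 0],
    [0, 0, 0, 0, 0, 0],
  ],
)

```text
time: 3.82
position: [0.6133, 0.0438, 0.404]
tool_rot: [0.132, 0.991, 0.0, -0.001]
ft_force: [-0.1, 0.3, 0.5]
grip_width: 0.0005
grip_force: 0.0
```

```bash
python3 w.py 2
python3 - <<'E'
from h import *
o=get_obs();print(o["position"],o["ft_force"])
a=cv2.imread("pics/w2.png")[30:260,150:470];cv2.imwrite("pics/w2c.png",cv2.resize(a,None,fx=2.5,fy=2.5,interpolation=3))
E
```

```text
crank_grip 0.6 [322. 133.  25.  25.] [0.564 0.061 0.103] top [0.5648 0.0606 0.103 ] [0.5561 0.0519 0.1004] [0.5736 0.0691 0.1051] 354
lever_pin 0.78 [285.  48.  69.  94.] [0.492 0.062 0.048] top [0.472  0.071  0.0488] [0.4506 0.0489 0.0464] [0.501  0.0873 0.0531] 682
pawl_tip 0.72 [278.  77.  60.  35.] [0.502 0.03  0.04 ] top [0.5023 0.0293 0.0396] [0.4911 0.0024 0.037 ] [0.5135 0.0614 0.0419] 461
drum_axis 0.98 [257. 109. 306. 213.] [0.529 0.009 0.013] top [0.5566 0.0252 0.0707] [ 0.536  -0.0135  0.0591] [0.5738 0.0691 0.1051] 1922
pawl_pivot 0.7 [258. 105. 305. 210.] [0.528 0.009 0.013] top [0.5566 0.0252 0.0707] [ 0.536  -0.0135  0.0591] [0.5738 0.0691 0.1051] 1922
pawl_pivot 0.27 [322. 133.  23.  21.] [0.565 0.061 0.103] top [0.5649 0.0606 0.103 ] [0.5561 0.0519 0.1004] [0.5738 0.0691 0.1051] 358
[0.61336592 0.04366126 0.40510776] [ 0.87905678 -0.39439004  0.33500124]
```

View pics/w2c.png

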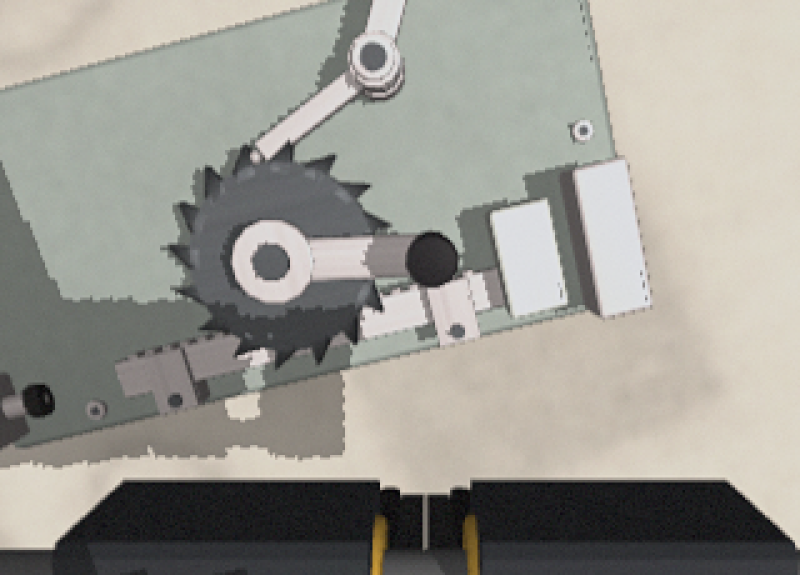

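Run:
```python
from h import *
d=np.load("w2.npy",allow_pickle=True).item();c,o=d["c"],d["o"];P=cloud(c,o)
pts={}
for n,x,y,z in(("handle",432,258,.103),("hub",270,262,.067),("pivot",374,55,.054),("tip",257,155,.04),("pad",528,255,.05),("anvil",605,240,.05)):
    u,v=150+x/2.5-.3,30+y/2.5-.3;pts[n]=proj(c,(u,v),z,o);print(n,pts[n].round(4),P[int(round(v)),int(round(u))].round(4))
print(np.linalg.norm((pts["handle"]-pts["hub"])[:2]),np.linalg.norm((pts["tip"]-pts["hub"])[:2]),np.linalg.norm((pts["pivot"]-np.array([.4437,.0874,0]))[:2]))
m=(P[...,2]>.066)&(abs(P[...,0]-.55)<.012)&(abs(P[...,1])<.02);q=P[m];k=(P[...,2]>.064)&(P[...,2]<.069)&(np.hypot(P[...,0]-.548,P[...,1])<.02)
q=P[k];print("hub cloud",q.mean(0),(q.min(0)+q.max(0))/2,q.min(0),q.max(0))
print("max z anywhere near",P[(P[...,1]>.08)&(P[...,1]<.2)&(abs(P[...,0]-.57)<.1)][:,2].max())
```

```text
handle [0.5644 0.0609 0.103 ] [0.5643 0.0605 0.1027]
hub [0.552  0.0022 0.067 ] [0.5516 0.0026 0.0667]
pivot [0.491  0.0592 0.054 ] [0.4913 0.0589 0.0543]
tip [0.5116 0.0048 0.04  ] [0.5115 0.0038 0.0376]
pad [0.5761 0.0972 0.05  ] [0.577  0.0979 0.0432]
anvil [0.5784 0.1275 0.05  ] [0.5789 0.128  0.0486]
0.06001233679236389 0.04046061013403227 0.05507078406726248
hub cloud [0.55149321 0.00298173 0.0663749 ] [0.55252232 0.00275681 0.06648298] [ 0.53969923 -0.01080918  0.06400081] [0.5653454  0.01632281 0.06896514]
max z anywhere near 0.3367384440561213
```

step_arm(
  rows=[
    [-0.04, 0.011, 0, 0, 0, -9.75],
    [-0.04, 0.011, 0, 0, 0, -9.75],
    [-0.04, 0.011, -0.03, 0, 0, -9.75],
    [-0.0497, 0.0107, -0.03, 0, 0, -9.75],
    [0, 0, -0.05, 0, 0, 0],
    [0, 0, 0, 0, 0, 0],
    [0, 0, 0, 0, 0, 0],
  ],
  jaw=0.04,
  squeeze=10,
)

```text
time: 5.0
position: [0.4456, 0.0867, 0.2959]
tool_rot: [0.456, 0.89, 0.001, 0.001]
ft_force: [0.1, -1.0, 0.3]
grip_width: 0.0398
grip_force: 0.0
```

Run:
```python
from h import *
o=get_obs();M=R.from_quat(o['tool_rot']).as_matrix();print(o['position'].round(4),M.round(4).tolist(),o['q'].round(3),o['ft_force'].round(2),o['joint_velocities'].round(3))
print("grasp",(o['position']+M[:,2]*.164).round(4))
```

```text
[0.4456 0.0867 0.2959] [[-0.5846, 0.8113, 0.0027], [0.8113, 0.5846, -0.0001], [-0.0017, 0.0021, -1.0]] [-0.055  0.49   1.957  0.     0.692 -0.679] [ 0.13 -0.98  0.25] [-0.001 -0.024 -0.014 -0.001 -0.004 -0.002]
grasp [0.446  0.0866 0.1319]
```

step_arm(
  rows=[
    [-0.0022, 0.0008, -0.028, 0, 0, 0],
    [0, 0, -0.03, 0, 0, 0],
    [0, 0, 0, 0, 0, 0],
    [0, 0, 0, 0, 0, 0],
  ],
)

```text
time: 5.5
position: [0.4433, 0.0874, 0.2383]
tool_rot: [0.456, 0.89, 0.001, 0.002]
ft_force: [-0.7, -0.4, -0.5]
grip_width: 0.0403
grip_force: 0.0
```

step_arm(
  rows=[
    [0, 0, 0, 0, 0, 0],
    [0, 0, 0, 0, 0, 0],
    [0, 0, 0, 0, 0, 0],
  ],
  jaw=0.0,
)

```text
time: 5.88
position: [0.4423, 0.0876, 0.2372]
tool_rot: [0.456, 0.89, 0.0, 0.0]
ft_force: [0.1, 0.3, -0.4]
grip_width: 0.0177
grip_force: 0.0
```

step_arm(
  rows=[
    [0, 0, 0, 0, 0, 0],
    [0, 0, 0, 0, 0, 0],
  ],
)

```text
time: 6.12
position: [0.4429, 0.0879, 0.237]
tool_rot: [0.456, 0.89, 0.001, 0.001]
ft_force: [1.5, 5.9, 2.2]
grip_width: 0.0115
grip_force: 10.0
```

step_arm(
  rows=[
    [0.0033, 0.0048, 0, 0, 0, 0],
    [0.0037, 0.0044, 0, 0, 0, 0],
    [0.0042, 0.0041, 0, 0, 0, 0],
    [0.0046, 0.0035, 0, 0, 0, 0],
    [0, 0, 0, 0, 0, 0],
  ],
)

```text
time: 6.75
position: [0.4572, 0.1047, 0.2366]
tool_rot: [0.456, 0.89, -0.001, -0.001]
ft_force: [-1.6, 0.7, 5.1]
grip_width: 0.0116
grip_force: 10.0
```

step_arm(
  rows=[
    [0.0055, 0.0031, 0, 0, 0, 0],
    [0.0056, 0.0025, 0, 0, 0, 0],
    [0.0062, 0.0018, 0, 0, 0, 0],
    [0, 0, 0, 0, 0, 0],
    [0, 0, 0, 0, 0, 0],
  ],
)

```text
time: 7.38
position: [0.4756, 0.1122, 0.2365]
tool_rot: [0.456, 0.89, 0.001, 0.0]
ft_force: [-3.0, 3.9, 0.8]
grip_width: 0.0115
grip_force: 10.0
```

Run:
```python
from h import *
o=get_obs();M=R.from_quat(o['tool_rot']).as_matrix();g=o['position']+M[:,2]*.164
r=g[:2]-[.491,.059];print(g.round(4),np.hypot(*r),np.radians(149.0)-np.arctan2(r[1],r[0]),o['ft_force'].round(2))
```

```text
[0.4757 0.1123 0.0725] 0.055499572872310214 0.7495172132601033 [-3.01  3.93  0.77]
```

step_arm(
  rows=[
    [0, 0, 0, 0, 0, 0],
    [0, 0, 0, 0, 0, 0],
    [0, 0, 0.04, 0, 0, 0],
    [0, 0, 0.05, 0, 0, 0],
    [0.045, -0.026, 0, 0, 0, 0],
    [0.0439, -0.0255, 0, 0, 0, 0],
    [0, 0, 0, 0, 0, 0],
    [0, 0, 0, 0, 0, 0],
  ],
  jaw=0.045,
)

```text
time: 8.38
position: [0.5638, 0.06, 0.3263]
tool_rot: [0.456, 0.89, -0.0, -0.001]
ft_force: [-0.6, 0.9, -0.1]
grip_width: 0.0451
grip_force: 0.0
```

Run:
```python
from h import *
o=get_obs();M=R.from_quat(o['tool_rot']).as_matrix();print("grasp",(o['position']+M[:,2]*.164).round(4),o['ft_force'].round(2))
for n in("scene","top"):
    c=camera(n);P=cloud(c);cv2.imwrite(f"pics/{n}1.png",c["pixels"])
    m=(P[...,2]>.058)&(P[...,2]<.09)&(np.hypot(P[...,0]-.478,P[...,1]-.112)<.03);q=P[m];print(n,len(q),q.mean(0) if len(q) else 0)
a=cv2.imread("pics/scene1.png")[140:260,220:360];cv2.imwrite("pics/s1c.png",cv2.resize(a,None,fx=4,fy=4,interpolation=3))
```

```text
grasp [0.5636 0.06   0.1623] [-0.57  0.95 -0.06]
scene 34 [0.47563302 0.1051111  0.07060623]
top 0 0
```

View pics/s1c.png

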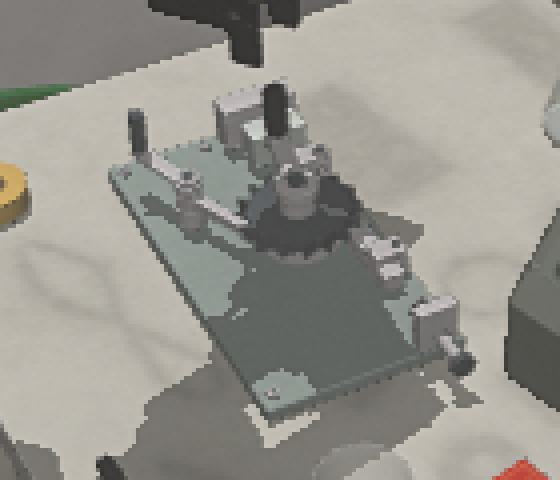

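step_arm(
  rows=[
    [0.0008, 0.0006, -0.03, 0, 0, 0],
    [0, 0, -0.03, 0, 0, 0],
    [0, 0, -0.014, 0, 0, 0],
    [0, 0, 0, 0, 0, 0],
    [0, 0, 0, 0, 0, 0],
  ],
)

```text
time: 9.1
position: [0.5653, 0.061, 0.2536]
tool_rot: [0.456, 0.89, 0.0, 0.001]
ft_force: [-0.4, -0.4, 0.0]
grip_width: 0.0446
grip_force: 0.0
```

```bash
cat > s.py <<'E'
from h import *
H=np.array([.552,.0024])
F=[];
for i in range(1):
    o=get_obs();F.append(o['ft_force'])
M=R.from_quat(o['tool_rot']).as_matrix();g=o['position']+M[:,2]*.164;r=g[:2]-H;a=np.arctan2(r[1],r[0])
t=np.array([-np.sin(a),np.cos(a)]);f=o['ft_force']
print("t",round(o['time'],2),"grasp",g.round(4),"rad",round(np.hypot(*r),4),"drum",round(a-np.arctan2(.0583,.0125),3),"Ft(+ccw)",round(f[:2]@t,2),"Fr",round(f[:2]@r/np.hypot(*r),2),"F",f.round(1),"grip",o['grip_width'].round(4),o['grip_force'].round(1))
E
python3 s.py
```

```text
Traceback (most recent call last):
  File "s.py", line 8, in <module>
    print("t",round(o['time'],2),"grasp",g.round(4),"rad",round(np.hypot(*r),4),"drum",round(a-np.arctan2(.0583,.0125),3),"Ft(+ccw)",round(f[:2]@t,2),"Fr",round(f[:2]@r/np.hypot(*r),2),"F",f.round(1),"grip",o['grip_width'].round(4),o['grip_force'].round(1))
                                                                                                                                                                                                               ^^^^^^^^^^^^^^^^^^^^^
AttributeError: 'float' object has no attribute 'round'
```

Now close firmly on the handle.

step_arm(
  rows=[
    [0, 0, 0, 0, 0, 0],
    [0, 0, 0, 0, 0, 0],
    [0, 0, 0, 0, 0, 0],
    [0, 0, 0, 0, 0, 0],
    [0, 0, 0, 0, 0, 0],
    [0, 0, 0, 0, 0, 0],
  ],
  jaw=0.0,
  squeeze=35,
)

```text
time: 9.85
position: [0.565, 0.0607, 0.253]
tool_rot: [0.456, 0.89, -0.0, -0.0]
ft_force: [-0.9, -1.5, 3.1]
grip_width: 0.0171
grip_force: 35.0
```

```bash
sed -i "s/o\['grip_width'\].round(4),o\['grip_force'\].round(1)/o['grip_width'],o['grip_force']/" s.py; python3 s.py
```

```text
t 9.85 grasp [0.565  0.0607 0.089 ] rad 0.0597 drum -0.008 Ft(+ccw) 0.54 Fr -1.7 F [-0.9 -1.5  3.1] grip 0.017050263292105582 34.999942453578115
```

step_arm(
  rows=[
    [-0.0012, 0.0003, 0, 0, 0, 0],
    [-0.0012, 0.0002, 0, 0, 0, 0],
    [-0.0012, 0.0002, 0, 0, 0, 0],
    [0, 0, 0, 0, 0, 0],
    [0, 0, 0, 0, 0, 0],
  ],
)

```text
time: 10.48
position: [0.5631, 0.0611, 0.253]
tool_rot: [0.456, 0.89, 0.001, 0.003]
ft_force: [4.5, -3.3, -0.4]
grip_width: 0.0166
grip_force: 35.0
```

```bash
cat > pw.py <<'E'
from h import *
for n in("scene","top"):
    c=camera(n);P=cloud(c);cv2.imwrite(f"pics/pw_{n}.png",c["pixels"])
    for r in cut_out("pawl_tip",n)[:2]:
        m=r["region"]&(c["depth"]>0);Q=P[m]
        if len(Q):
            q=Q[(Q[:,2]>.03)&(Q[:,2]<.047)];k=q[np.argsort(q[:,1])[:6]] if len(q) else q
            print(n,round(r["confidence"],2),r["extent"],len(q),np.median(Q,0).round(4),k.mean(0).round(4) if len(q) else 0, np.hypot(*(k.mean(0)[:2]-[.552,.0024])) if len(q) else 0)
E
python3 s.py; python3 pw.py
```

```text
t 10.47 grasp [0.564  0.0609 0.0891] rad 0.0598 drum 0.009 Ft(+ccw) -5.03 Fr -2.34 F [ 4.5 -3.3 -0.4] grip 0.016594685102362304 35.00202366616577
top 0.58 [302.0, 216.4, 24.4, 3.2] 8 [ 0.5802 -0.0446  0.0274] [ 0.5795 -0.0481  0.0311] 0.05747858676690835
```

step_arm(
  rows=[
    [-0.0012, 0.0002, 0, 0, 0, 0],
    [-0.0012, 0.0002, 0, 0, 0, 0],
    [-0.0012, 0.0002, 0, 0, 0, 0],
    [0, 0, 0, 0, 0, 0],
    [0, 0, 0, 0, 0, 0],
  ],
)

```text
time: 11.3
position: [0.5603, 0.0616, 0.2531]
tool_rot: [0.456, 0.89, 0.001, 0.004]
ft_force: [6.7, -2.8, -3.2]
grip_width: 0.017
grip_force: 35.0
```

```bash
python3 s.py; python3 pw.py; python3 -c "
from h import *
a=cv2.imread('pics/pw_scene.png')[150:230,230:340];b=cv2.imread('pics/pw_top.png')[200:280,220:330]
cv2.imwrite('pics/pwA.png',cv2.resize(np.vstack([a,b]),None,fx=3.7,fy=3.7,interpolation=3))"
```

```text
t 11.3 grasp [0.5617 0.0614 0.0891] rad 0.0598 drum 0.048 Ft(+ccw) -7.01 Fr -1.65 F [ 6.7 -2.8 -3.2] grip 0.016953611385122556 35.00561311841011
scene 0.54 [272.1, 196.3, 16.5, 14.7] 62 [0.492  0.0306 0.0351] [ 0.4924 -0.0046  0.0361] 0.060020326258263285
scene 0.3 [326.9, 223.0, 20.5, 16.8] 77 [ 0.5789 -0.1521  0.0297] [ 0.5798 -0.1863  0.0311] 0.19070227132385986
top 0.43 [274.3, 258.1, 7.8, 3.5] 41 [0.4903 0.0119 0.0388] [0.4916 0.0015 0.0396] 0.06043455449319228
```

View pics/pwA.png

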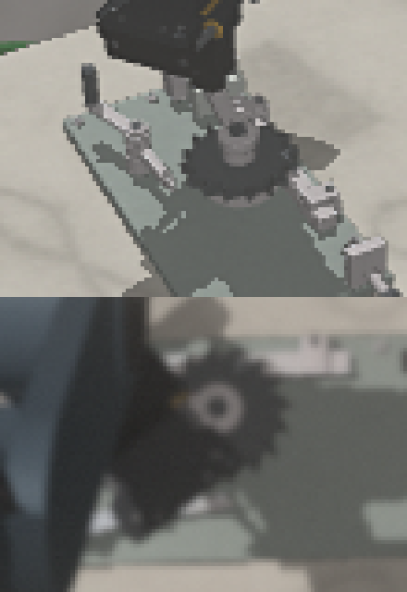

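```bash
cat > arc.py <<'E'
import sys,numpy as np
a,st,n=map(float,sys.argv[1:4]);t=np.radians(a-st*np.arange(int(n)+1));p=np.round(.06*np.c_[np.cos(t),np.sin(t)],4)
print([[round(float(x),4),round(float(y),4),0,0,0,0] for x,y in np.diff(p,axis=0)])
E
python3 arc.py 84.4 2.5 12; python3 arc.py 54.4 2 8
```

```text
[[0.0026, -0.0003, 0, 0, 0, 0], [0.0025, -0.0004, 0, 0, 0, 0], [0.0026, -0.0006, 0, 0, 0, 0], [0.0025, -0.0006, 0, 0, 0, 0], [0.0025, -0.0008, 0, 0, 0, 0], [0.0025, -0.0008, 0, 0, 0, 0], [0.0024, -0.001, 0, 0, 0, 0], [0.0024, -0.0011, 0, 0, 0, 0], [0.0024, -0.0012, 0, 0, 0, 0], [0.0022, -0.0013, 0, 0, 0, 0], [0.0023, -0.0013, 0, 0, 0, 0], [0.0021, -0.0015, 0, 0, 0, 0]]
[[0.0017, -0.0013, 0, 0, 0, 0], [0.0016, -0.0013, 0, 0, 0, 0], [0.0016, -0.0013, 0, 0, 0, 0], [0.0016, -0.0014, 0, 0, 0, 0], [0.0015, -0.0015, 0, 0, 0, 0], [0.0014, -0.0015, 0, 0, 0, 0], [0.0014, -0.0016, 0, 0, 0, 0], [0.0013, -0.0016, 0, 0, 0, 0]]
```

step_arm(
  rows=[
    [0.0026, -0.0003, 0, 0, 0, 0],
    [0.0025, -0.0004, 0, 0, 0, 0],
    [0.0026, -0.0006, 0, 0, 0, 0],
    [0.0025, -0.0006, 0, 0, 0, 0],
    [0.0025, -0.0008, 0, 0, 0, 0],
    [0.0025, -0.0008, 0, 0, 0, 0],
    [0.0024, -0.001, 0, 0, 0, 0],
    [0.0024, -0.0011, 0, 0, 0, 0],
    [0.0024, -0.0012, 0, 0, 0, 0],
    [0.0022, -0.0013, 0, 0, 0, 0],
    [0.0023, -0.0013, 0, 0, 0, 0],
    [0.0021, -0.0015, 0, 0, 0, 0],
  ],
)

```text
time: 13.0
position: [0.5882, 0.0499, 0.253]
tool_rot: [0.455, 0.89, -0.0, 0.002]
ft_force: [2.9, -6.4, 0.1]
grip_width: 0.017
grip_force: 35.0
```

```bash
python3 s.py
```

```text
t 13.0 grasp [0.5889 0.0495 0.089 ] rad 0.0598 drum -0.453 Ft(+ccw) -6.28 Fr -3.23 F [ 2.9 -6.4  0.1] grip 0.01701176942023686 35.00170553103089
```

step_arm(
  rows=[
    [0.0017, -0.0013, 0, 0, 0, 0],
    [0.0016, -0.0013, 0, 0, 0, 0],
    [0.0016, -0.0013, 0, 0, 0, 0],
    [0.0016, -0.0014, 0, 0, 0, 0],
    [0.0015, -0.0015, 0, 0, 0, 0],
    [0.0014, -0.0015, 0, 0, 0, 0],
    [0.0014, -0.0016, 0, 0, 0, 0],
    [0.0013, -0.0016, 0, 0, 0, 0],
    [0, 0, 0, 0, 0, 0],
  ],
)

```text
time: 14.12
position: [0.5998, 0.0382, 0.253]
tool_rot: [0.456, 0.89, -0.001, 0.002]
ft_force: [2.7, -7.7, 1.4]
grip_width: 0.0174
grip_force: 35.0
```

```bash
python3 s.py; python3 arc.py 38.4 1 40
```

```text
t 14.12 grasp [0.6002 0.0378 0.089 ] rad 0.0598 drum -0.727 Ft(+ccw) -7.81 Fr -2.38 F [ 2.7 -7.7  1.4] grip 0.01739603058714471 35.00043184496462
[[0.0007, -0.0009, 0, 0, 0, 0], [0.0006, -0.0008, 0, 0, 0, 0], [0.0006, -0.0008, 0, 0, 0, 0], [0.0006, -0.0009, 0, 0, 0, 0], [0.0006, -0.0009, 0, 0, 0, 0], [0.0006, -0.0009, 0, 0, 0, 0], [0.0005, -0.0008, 0, 0, 0, 0], [0.0006, -0.0009, 0, 0, 0, 0], [0.0005, -0.0009, 0, 0, 0, 0], [0.0005, -0.001, 0, 0, 0, 0], [0.0005, -0.0009, 0, 0, 0, 0], [0.0004, -0.0009, 0, 0, 0, 0], [0.0005, -0.001, 0, 0, 0, 0], [0.0004, -0.0009, 0, 0, 0, 0], [0.0005, -0.001, 0, 0, 0, 0], [0.0004, -0.0009, 0, 0, 0, 0], [0.0004, -0.001, 0, 0, 0, 0], [0.0003, -0.001, 0, 0, 0, 0], [0.0004, -0.001, 0, 0, 0, 0], [0.0003, -0.001, 0, 0, 0, 0], [0.0004, -0.001, 0, 0, 0, 0], [0.0003, -0.001, 0, 0, 0, 0], [0.0002, -0.001, 0, 0, 0, 0], [0.0003, -0.001, 0, 0, 0, 0], [0.0003, -0.001, 0, 0, 0, 0], [0.0002, -0.001, 0, 0, 0, 0], [0.0002, -0.001, 0, 0, 0, 0], [0.0002, -0.0011, 0, 0, 0, 0], [0.0002, -0.001, 0, 0, 0, 0], [0.0002, -0.001, 0, 0, 0, 0], [0.0001, -0.0011, 0, 0, 0, 0], [0.0001, -0.001, 0, 0, 0, 0], [0.0001, -0.0011, 0, 0, 0, 0], [0.0001, -0.001, 0, 0, 0, 0], [0.0001, -0.001, 0, 0, 0, 0], [0.0, -0.0011, 0, 0, 0, 0], [0.0001, -0.001, 0, 0, 0, 0], [0.0, -0.0011, 0, 0, 0, 0], [0.0, -0.001, 0, 0, 0, 0], [0.0, -0.0011, 0, 0, 0, 0]]
```

step_arm(
  rows=[
    [0.0007, -0.0009, 0, 0, 0, 0],
    [0.0006, -0.0008, 0, 0, 0, 0],
    [0.0006, -0.0008, 0, 0, 0, 0],
    [0.0006, -0.0009, 0, 0, 0, 0],
    [0, 0, 0, 0, 0, 0],
  ],
)

```text
time: 14.75
position: [0.6021, 0.0349, 0.253]
tool_rot: [0.455, 0.89, -0.001, 0.001]
ft_force: [1.0, -6.9, 1.1]
grip_width: 0.0174
grip_force: 35.0
```

```bash
python3 s.py
```

```text
t 14.75 grasp [0.6024 0.0345 0.089 ] rad 0.0597 drum -0.793 Ft(+ccw) -6.37 Fr -2.85 F [ 1.  -6.9  1.1] grip 0.017353142165776332 35.00019125640392
```

step_arm(
  rows=[
    [0.0006, -0.0009, 0, 0, 0, 0],
    [0.0006, -0.0009, 0, 0, 0, 0],
    [0.0005, -0.0008, 0, 0, 0, 0],
    [0.0006, -0.0009, 0, 0, 0, 0],
    [0, 0, 0, 0, 0, 0],
  ],
)

```text
time: 15.38
position: [0.6042, 0.0314, 0.253]
tool_rot: [0.455, 0.89, -0.001, 0.001]
ft_force: [1.2, -6.9, 0.9]
grip_width: 0.0172
grip_force: 35.0
```

```bash
python3 s.py
```

```text
t 15.38 grasp [0.6044 0.031  0.089 ] rad 0.0597 drum -0.861 Ft(+ccw) -6.62 Fr -2.27 F [ 1.2 -6.9  0.9] grip 0.0172411170448462 35.000060219317675
```

step_arm(
  rows=[
    [0.0005, -0.0009, 0, 0, 0, 0],
    [0.0005, -0.001, 0, 0, 0, 0],
    [0.0005, -0.0009, 0, 0, 0, 0],
    [0.0004, -0.0009, 0, 0, 0, 0],
    [0, 0, 0, 0, 0, 0],
  ],
)

```text
time: 16.0
position: [0.6061, 0.0278, 0.253]
tool_rot: [0.455, 0.89, -0.001, 0.001]
ft_force: [1.5, -6.5, 2.2]
grip_width: 0.017
grip_force: 35.0
```

```bash
python3 s.py
```

```text
t 16.0 grasp [0.6063 0.0274 0.089 ] rad 0.0598 drum -0.929 Ft(+ccw) -6.51 Fr -1.39 F [ 1.5 -6.5  2.2] grip 0.017032342226143384 35.00004893168807
```

step_arm(
  rows=[
    [0.0005, -0.001, 0, 0, 0, 0],
    [0.0004, -0.0009, 0, 0, 0, 0],
    [0.0005, -0.001, 0, 0, 0, 0],
    [0.0004, -0.0009, 0, 0, 0, 0],
    [0, 0, 0, 0, 0, 0],
  ],
)

```text
time: 16.62
position: [0.6077, 0.024, 0.253]
tool_rot: [0.455, 0.89, -0.001, 0.001]
ft_force: [1.6, -6.4, 2.1]
grip_width: 0.0169
grip_force: 35.0
```

```bash
python3 s.py
```

```text
t 16.62 grasp [0.6079 0.0236 0.089 ] rad 0.0598 drum -0.997 Ft(+ccw) -6.57 Fr -0.77 F [ 1.6 -6.4  2.1] grip 0.016872446614478873 35.00004147179425
```

step_arm(
  rows=[
    [0.0004, -0.001, 0, 0, 0, 0],
    [0.0003, -0.001, 0, 0, 0, 0],
    [0.0004, -0.001, 0, 0, 0, 0],
    [0.0003, -0.001, 0, 0, 0, 0],
    [0, 0, 0, 0, 0, 0],
  ],
)

```text
time: 17.25
position: [0.6091, 0.0201, 0.253]
tool_rot: [0.456, 0.89, -0.001, 0.001]
ft_force: [0.4, -6.0, 2.8]
grip_width: 0.0167
grip_force: 35.0
```

```bash
python3 s.py
```

```text
t 17.25 grasp [0.6092 0.0196 0.089 ] rad 0.0598 drum -1.067 Ft(+ccw) -5.89 Fr -1.34 F [ 0.4 -6.   2.8] grip 0.01674360919423753 34.999954495579004
```

step_arm(
  rows=[
    [0.0004, -0.001, 0, 0, 0, 0],
    [0.0003, -0.001, 0, 0, 0, 0],
    [0.0002, -0.001, 0, 0, 0, 0],
    [0.0003, -0.001, 0, 0, 0, 0],
    [0, 0, 0, 0, 0, 0],
  ],
)

```text
time: 17.88
position: [0.6102, 0.0161, 0.253]
tool_rot: [0.456, 0.89, -0.001, 0.001]
ft_force: [0.1, -5.9, 2.8]
grip_width: 0.0171
grip_force: 35.0
```

```bash
python3 s.py
```

```text
t 17.88 grasp [0.6103 0.0157 0.089 ] rad 0.0598 drum -1.135 Ft(+ccw) -5.77 Fr -1.2 F [ 0.1 -5.9  2.8] grip 0.017069222139291473 34.99999158550054
```

step_arm(
  rows=[
    [0.0003, -0.001, 0, 0, 0, 0],
    [0.0002, -0.001, 0, 0, 0, 0],
    [0.0002, -0.001, 0, 0, 0, 0],
    [0.0002, -0.0011, 0, 0, 0, 0],
    [0, 0, 0, 0, 0, 0],
  ],
)

```text
time: 18.5
position: [0.611, 0.012, 0.253]
tool_rot: [0.456, 0.89, -0.001, 0.001]
ft_force: [-0.6, -4.3, 2.6]
grip_width: 0.0174
grip_force: 35.0
```

```bash
python3 s.py
```

```text
t 18.5 grasp [0.6111 0.0116 0.089 ] rad 0.0598 drum -1.204 Ft(+ccw) -4.13 Fr -1.26 F [-0.6 -4.3  2.6] grip 0.01739578876979815 34.99991406686604
```

step_arm(
  rows=[
    [0.0002, -0.001, 0, 0, 0, 0],
    [0, 0, 0, 0, 0, 0],
    [0, 0, 0, 0, 0, 0],
  ],
)

```text
time: 18.88
position: [0.6112, 0.0111, 0.253]
tool_rot: [0.455, 0.89, -0.001, 0.001]
ft_force: [-0.3, -6.0, 2.6]
grip_width: 0.017
grip_force: 35.0
```

```bash
python3 s.py
```

```text
t 18.88 grasp [0.6112 0.0107 0.089 ] rad 0.0597 drum -1.221 Ft(+ccw) -5.9 Fr -1.14 F [-0.3 -6.   2.6] grip 0.017021280701014423 34.99977042898536
```

Noise only; the spring still pulls. Continue in 2–3 mm steps.

step_arm(
  rows=[
    [0.0002, -0.001, 0, 0, 0, 0],
    [0.0001, -0.0011, 0, 0, 0, 0],
    [0.0001, -0.001, 0, 0, 0, 0],
    [0, 0, 0, 0, 0, 0],
    [0, 0, 0, 0, 0, 0],
  ],
)

```text
time: 19.5
position: [0.6115, 0.008, 0.253]
tool_rot: [0.455, 0.89, -0.001, 0.0]
ft_force: [0.2, -6.6, 4.2]
grip_width: 0.017
grip_force: 35.0
```

```bash
python3 s.py
```

```text
t 19.5 grasp [0.6115 0.0076 0.089 ] rad 0.0598 drum -1.272 Ft(+ccw) -6.59 Fr -0.42 F [ 0.2 -6.6  4.2] grip 0.016971822209602395 35.00014708377421
```

step_arm(
  rows=[
    [0.0001, -0.0011, 0, 0, 0, 0],
    [0.0001, -0.001, 0, 0, 0, 0],
    [0.0001, -0.001, 0, 0, 0, 0],
    [0, 0, 0, 0, 0, 0],
    [0, 0, 0, 0, 0, 0],
  ],
)

```text
time: 20.12
position: [0.6118, 0.0049, 0.253]
tool_rot: [0.456, 0.89, -0.001, 0.0]
ft_force: [-0.6, -5.3, 2.4]
grip_width: 0.0168
grip_force: 35.0
```

```bash
python3 s.py
```

```text
t 20.12 grasp [0.6117 0.0045 0.089 ] rad 0.0598 drum -1.324 Ft(+ccw) -5.31 Fr -0.79 F [-0.6 -5.3  2.4] grip 0.016810752938372028 34.999902192503214
```

step_arm(
  rows=[
    [0, -0.0011, 0, 0, 0, 0],
    [0.0001, -0.001, 0, 0, 0, 0],
    [0, -0.001, 0, 0, 0, 0],
    [0, 0, 0, 0, 0, 0],
    [0, 0, 0, 0, 0, 0],
  ],
)

```text
time: 20.75
position: [0.6118, 0.0019, 0.253]
tool_rot: [0.456, 0.89, -0.001, 0.0]
ft_force: [-0.5, -5.7, 2.0]
grip_width: 0.0171
grip_force: 35.0
```

```bash
python3 s.py
```

```text
t 20.75 grasp [0.6118 0.0015 0.089 ] rad 0.0598 drum -1.374 Ft(+ccw) -5.71 Fr -0.37 F [-0.5 -5.7  2. ] grip 0.017103634137823336 35.00007526483387
```

step_arm(
  rows=[
    [0, -0.0011, 0, 0, 0, 0],
    [0, -0.001, 0, 0, 0, 0],
    [0, 0, 0, 0, 0, 0],
    [0, 0, 0, 0, 0, 0],
  ],
)

```text
time: 21.25
position: [0.6118, 0.0008, 0.253]
tool_rot: [0.456, 0.89, -0.0, -0.0]
ft_force: [-0.9, -2.7, 5.0]
grip_width: 0.0172
grip_force: 35.0
```

```bash
python3 s.py
```

```text
t 21.25 grasp [0.6118 0.0007 0.089 ] rad 0.0598 drum -1.387 Ft(+ccw) -2.73 Fr -0.87 F [-0.9 -2.7  5. ] grip 0.01724752011343291 34.99983122572303
```

step_arm(
  rows=[
    [0, -0.001, 0, 0, 0, 0],
    [0, 0, 0, 0, 0, 0],
    [0, 0, 0, 0, 0, 0],
  ],
)

```text
time: 21.62
position: [0.6118, 0.0002, 0.2529]
tool_rot: [0.456, 0.89, 0.0, -0.0]
ft_force: [-0.2, -2.2, 5.4]
grip_width: 0.0174
grip_force: 35.0
```

```bash
python3 s.py
```

```text
t 21.62 grasp [6.117e-01 3.000e-04 8.890e-02] rad 0.0598 drum -1.395 Ft(+ccw) -2.23 Fr -0.11 F [-0.2 -2.2  5.4] grip 0.0173636414868378 34.99986193142831
```

step_arm(
  rows=[
    [0, -0.0008, 0, 0, 0, 0],
    [0, 0, 0, 0, 0, 0],
    [0, 0, 0, 0, 0, 0],
  ],
)

```text
time: 22.0
position: [0.6118, -0.0002, 0.253]
tool_rot: [0.456, 0.89, 0.0, -0.0]
ft_force: [-0.2, -1.4, 5.7]
grip_width: 0.0174
grip_force: 35.0
```

step_arm(
  rows=[
    [0, 0, 0, 0, 0, 0],
  ],
)

```text
time: 22.12
position: [0.6118, -0.0002, 0.253]
tool_rot: [0.456, 0.89, 0.0, -0.0]
ft_force: [-1.0, -1.0, 5.7]
grip_width: 0.0171
grip_force: 35.0
```

```bash
python3 s.py
```

```text
t 22.12 grasp [ 0.6118 -0.      0.089 ] rad 0.0598 drum -1.4 Ft(+ccw) -1.0 Fr -0.97 F [-1.  -1.   5.7] grip 0.017082999149696666 34.999927366152406
```

step_arm(
  rows=[
    [0, -0.0005, 0, 0, 0, 0],
    [0, 0, 0, 0, 0, 0],
    [0, 0, 0, 0, 0, 0],
  ],
)

```text
time: 22.5
position: [0.6118, -0.0005, 0.253]
tool_rot: [0.456, 0.89, 0.001, -0.0]
ft_force: [-0.7, -1.3, 5.9]
grip_width: 0.0172
grip_force: 35.0
```

step_arm(
  rows=[
    [0, 0, 0, 0, 0, 0],
    [0, 0, 0, 0, 0, 0],
  ],
  squeeze=5,
)

```text
time: 22.75
position: [0.6118, -0.0007, 0.2527]
tool_rot: [0.456, 0.89, 0.001, -0.0]
ft_force: [-0.7, 1.5, 4.5]
grip_width: 0.0178
grip_force: 5.0
```

```bash
python3 s.py
```

```text
t 22.75 grasp [ 6.117e-01 -5.000e-04  8.870e-02] rad 0.0598 drum -1.408 Ft(+ccw) 1.45 Fr -0.74 F [-0.7  1.5  4.5] grip 0.017843689617923084 4.999831505119801
```

step_arm(
  rows=[
    [0, 0, 0, 0, 0, 0],
    [0, 0, 0, 0, 0, 0],
    [0, 0, 0, 0, 0, 0],
    [0, 0, 0, 0, 0, 0],
    [0, 0, 0.02, 0, 0, 0],
    [0, 0, 0.03, 0, 0, 0],
    [0, 0, 0.05, 0, 0, 0],
    [0, 0, 0.05, 0, 0, 0],
    [0, 0, 0, 0, 0, 0],
    [0, 0, 0, 0, 0, 0],
  ],
  jaw=0.04,
)

```text
time: 24.0
position: [0.6114, -0.0014, 0.4023]
tool_rot: [0.456, 0.89, -0.0, -0.001]
ft_force: [-0.5, 1.1, -0.7]
grip_width: 0.0402
grip_force: 0.0
```

```bash
python3 s.py; python3 w.py 3
python3 - <<'E'
from h import *
n="scene";c=camera(n);P=cloud(c);cv2.imwrite("pics/end.png",c["pixels"])
m=(P[...,2]>.075)&(P[...,2]<.112)&(np.hypot(P[...,0]-.61,P[...,1])<.04);q=P[m];print("handle",len(q),q.mean(0))
for l in("beaker_150","flask","pawl_tip"):
    for r in cut_out(l,n)[:1]: print(l,r["extent"],np.median(P[r["region"]&(c["depth"]>0)],0).round(3))
a=cv2.imread("pics/end.png")[130:270,210:390];cv2.imwrite("pics/endc.png",cv2.resize(a,None,fx=4,fy=4,interpolation=3))
E
```

```text
t 24.0 grasp [ 0.6113 -0.0013  0.2383] rad 0.0594 drum -1.423 Ft(+ccw) 1.08 Fr -0.56 F [-0.5  1.1 -0.7] grip 0.0402435487687688 0.0
crank_grip 0.64 [322. 189.  22.  29.] [0.61  0.002 0.103] top [6.115e-01 4.000e-04 1.030e-01] [ 0.6031 -0.0082  0.1004] [0.6206 0.0088 0.1052] 317
lever_pin 0.82 [250.  58.  54. 111.] [0.49  0.067 0.048] top [0.4852 0.0842 0.0488] [0.4724 0.0494 0.0464] [0.5009 0.1106 0.0535] 747
pawl_tip 0.71 [243.  85.  48.  52.] [0.494 0.029 0.039] top [0.4932 0.0279 0.0398] [ 0.4875 -0.0014  0.0375] [0.5011 0.064  0.0504] 529
drum_axis 0.57 [270. 126. 269. 251.] [0.532 0.021 0.013] top [0.5765 0.0025 0.0741] [ 0.5362 -0.0126  0.059 ] [0.6198 0.0183 0.3047] 2011
pawl_pivot 0.9 [270. 124. 266. 246.] [0.531 0.021 0.013] top [0.5762 0.0025 0.0709] [ 0.5362 -0.0126  0.059 ] [0.6197 0.0183 0.2962] 1960
handle 60 [ 0.60910369 -0.00856519  0.09182717]
beaker_150 [310.2, 272.0, 18.9, 41.3] [ 0.45  -0.3    0.049]
flask [366.6, 158.5, 14.8, 36.8] [0.798 0.01  0.043]
```

View pics/endc.png

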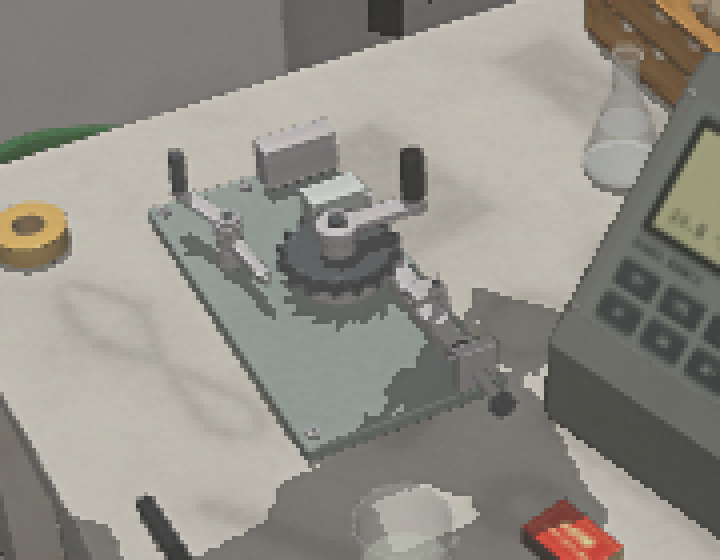

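The picture shows the crank handle (412,175) turned back, the ram's tail at the back stop (475,360), and the pawl swung out (265,275) with the lever over (178,170). The beaker and flask are unmoved.

```bash
python3 -c "
from rig import hand_in
print(hand_in())"
```

```text
the job is handed in; nothing more can be done
None
```

I handed the job in at about 24 s. The lever is over at about 0.75 rad and the pawl is clear of the wheel. I eased the crank back to about -1.4 rad and let go once the spring's pull had gone over to the back stop. The beaker and flask did not move, but I have not seen the judge's verdict.

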